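# Release the glue-up press behind the solvent tin

## Robot

A 6-joint arm with a two-finger parallel gripper is mounted at the origin on the work surface. World frame = base frame: x ahead of the robot, y to its left, z up, the work surface at z = 0. Lengths are in m, angles in rad, forces in N, time in s.
With the tool pointing down it reaches from about 0.2 to 0.875 m from the base axis. Payload 3.4 kg.
Tool frame: the origin (TCP) lies between the finger pads; the fingertips stand 25 mm ahead of it and the grasp point (between the pads) lies 6 mm ahead of it (r.nose_length is the z of the fingertips in the tool frame, in m); z points along the fingers, y is the line along which they close (so a half turn about z gives the same grasp; the last joint's range is limited). The gripper opens to 94 mm and grips with 3 to 60 N. Pads are 16 mm wide; open, the fingers measure 119 mm over their backs; the gripper's body (75 mm by 177 mm) begins 78 mm behind the grasp point.
Start: joints at [-1.364, 0.276, 1.505, -0, 1.361, -0.121], TCP at [0.185, -0.544, 0.23] pointing down, gripper open.
Joint ranges: [-2.89, 2.89], [-0.75, 2.08], [0.22, 2.7], [-1.18, 4.32], [0.11, 2.71], [-2.7, 2.7]. Speed limits (rad/s): [2.57, 2.57, 3.14, 3.14, 3.14, 3.14].

## Interface

Orientations are given as a unit quaternion [w, x, y, z].
In Python, from plant import r, gripper_to, inverse_kinematics, vision, models, telemetry gives the robot as it stands. Calls block until the motion is done:
- r.move_to(position, orientation): joint-space move of the TCP to a pose.
- r.move_l(position, rot=None, vel=0.15, guard=None): straight line of the TCP; rot=None keeps the orientation; vel is the mean speed in m/s. With guard (N) it stops when the force on the tool has changed by that much, and returns True; else False.
- r.movej(angles): joint-space move.
- gripper_to(opening, f_grip=None): finger opening in m; f_grip is the grip in N (None keeps the last); returns when the fingers have stopped.
- r.hold(seconds).
- inverse_kinematics(position, orientation): joint angles nearest the present ones, or None.
- vision.snapshot(name): name is "side" or "top" or "wrist"; returns the picture (400x640x3 uint8, red, green, blue); there is no depth.
- vision.get_calibration(name): a dict with "fx", "fy", "cx", "cy" (pixels), "position" and "orientation" of the camera in the world. Camera axes: x right, y down, z forward; pixel columns grow to the right and rows downward; lengths in m; the calibration is good to about 2 mm. A picture is of the moment at which its call begins: read the wrist's pose just before it. get_calibration takes no time and is no camera call; for the wrist camera it gives the pose at the moment of the call.
A pose or a line that the arm cannot do raises r.PlanningError and nothing moves.
- r.sign_off(): hands the job in; it is judged then, once.
Trained networks look in the newest picture that a camera, given by its name, has taken for a name from the list of things; names that differ only in an ending like _2 or _b are one class to them, and where a whole thing is asked for, a point or a joint stands for the part that bears it (a point fixed in the world has none). Each returns a list of dicts, best first, with "score" (0 to 1); they miss things now and then, are a little off and sometimes report something else, mostly with a low value. They report only what shows in the picture. A call takes as long as a camera call.
- models.boxes_of(thing, camera): "at" ([x, y, z] in m, in world coordinates, good to about 4 mm: the middle of the surface that is visible of it).
- models.regions_of(thing, camera): "pixels" (400x640 bool, what is visible of it).
- models.mark_of(thing, camera): "at" ([x, y, z] in m, in world coordinates, good to about 4 mm: a listed point, or the origin of a listed thing).
Readings, each from a call of its own:
- telemetry.current_t(): time.
- telemetry.current_joints(): joint angles.
- telemetry.current_dq(): joint speeds.
- telemetry.current_joint_efforts(): joint torques, N m.
- telemetry.current_ee_pos(): TCP position.
- telemetry.current_tool_rot(): TCP orientation.
- telemetry.current_wrist_force(): force on the tool from outside, world axes, zero at the start.
- telemetry.current_torque(): the same for the moment, N m.
- telemetry.current_opening(): finger opening in m.
- telemetry.current_finger_force(): force on a finger pad.
Only numpy, scipy, OpenCV 4.12 (cv2) and the standard library are available. Lean on these libraries where they do the work, as an engineer would, in place of code of your own. Each camera call takes 0.05 s, during which the arm holds its last target. There are 200 camera calls.

## Task

The solvent tin stands on its black mat right in front of the red release bar of the glue-up press. Stand the tin upright on the white sheet of paper and let go of it, then press the release bar near its middle, so that both ends go down evenly, until it is fully down (it stays down by itself). Finally put the tin back upright on its black mat, square with the mat, keep it upright all the way, and leave the other things on the bench where they are.

Things in the scene. Friction and masses are not known exactly. Their poses are not given: they have to be found in the camera images.
- tin: Rectangular solvent tin, bare steel with a blue band, 90 mm (its x) by 50 mm (its y), 110 mm high, with a black screw cap 28 mm across and 14 mm high on its top, 22 mm off centre towards its +x. Origin at the centre of its underside, z up. About 0.3 to 0.55 kg, rigid. It starts on the black mat, its 90 mm length roughly along the mat's, cap nearer the bar. Grip it across its 50 mm, within its top 30 mm.
- tin_home (a point): Centre of the black mat's top, 2 mm above the bench. The mat is 120 mm (along the press's x) by 80 mm, and fixed to the press. Axes as the press.
- sheet: White sheet of paper lying flat on the bench, under 1 mm thick, 150 mm (x) by 160 mm (y), fixed; origin at its centre. To the left or the right of the mat, nothing on it.
- press: Green glue-up press, fixed to the bench. Origin on the bench under it; its x points away from the robot. The mat's centre is at x = -160 mm, the red bar's centre line at x = -90 mm; its base (340 mm wide, 42 mm high, its front step 22 mm high) runs from x = -60 to +140 mm. Two steel posts with a crosshead, 166 mm high overall, stand at x = +60 to +100 mm.
- bar_mid (a point): Middle of the top face of the red release bar, 46 mm above the bench when up; moves with the bar. The bar is 260 mm long (along the press's y), 24 mm wide, 12 mm thick, with room to press it only from above. With the tin on its mat a gap of some 13 mm separates tin and bar, and the tin is in the gripper's way.
- bar (a joint): Angle of the release bar's hinge, rad: 0 up, 0.17 fully down (stop), where the bar's middle has gone down about 15 mm and 1 mm towards the robot. The hinge lies 90 mm behind the bar's centre line. Pressing takes about 8 to 10 N; it has friction and stays where it is left. Pressing it also lifts the press's platen.
- bar_rock (a joint): Rocking of the bar about its middle, rad: 0 when both ends are level, positive with the end at the press's +y higher. A spring of 10 N m per rad centres it: pressed 30 mm off its middle with 10 N it rocks by 0.03, and more if pushed harder against the stop.
- tray: Grey open tray 150 x 160 x 40 mm, fixed, on the other side of the mat from the sheet. Origin under its centre. Bystander.
- scale: Dark wooden knife scale 100 x 30 x 10 mm lying in the tray. Origin under its centre. Bystander.
- glue_black: White glue bottle with a black nozzle, 50 mm across, 150 mm high. Origin under its centre. Bystander.
- glue_yellow: White glue bottle with a yellow nozzle, 50 mm across, 150 mm high. Origin under its centre. Bystander.
- block: Dark steel bench block 60 x 60 x 35 mm between robot and mat. Origin under its centre. Bystander.
- brush: Glue brush lying between robot and mat, about 170 mm long, 20 mm high. Origin near its middle. Bystander.
- brass: Brass bar 130 x 22 x 22 mm on the right of the bench. Origin under its centre. Bystander.
- muffs: Yellow and black ear defenders lying on the left of the bench, 200 mm wide, 80 mm high; origin on the bench between the cups, headband reaching 135 mm towards its +x. Bystander.

How it is judged:
By the outcome, as a careful person would: the job done as asked, in the order asked, and still so for the second after the job is handed in, with the robot touching nothing.
It also fails if it takes over 72 s, if anything falls off the work surface, if the arm or the gripper's body presses on something with over 40 N, if the wrist force passes 120 N, or if a joint passes its speed limit or range.

## Working session

There is one attempt and no reset: what is moved stays moved. The work goes in short steps, each a Python script; the robot and the scene stay as the last script left them, time stands still between calls to the robot, and variables do not carry over. Pictures are saved under pics/ and viewed, at most 10 in all, crops included, and the job is handed in when it is done.

```bash
ls; mkdir -p pics; python3 - <<'E'
from plant import r, vision, models, telemetry
import cv2, numpy as np
for c in ("top","side"):
    im=vision.snapshot(c); cv2.imwrite(f"pics/{c}0.png",im[:,:,::-1])
    k=vision.get_calibration(c); print(c,{a:np.round(b,4).tolist() for a,b in k.items()})
    for t in ("tin","tin_home","sheet","press","bar_mid","tray","glue_black","glue_yellow","block","brush","muffs","brass"):
        print(t,[(np.round(d["at"],3).tolist(),round(d["score"],2)) for d in models.mark_of(t,c)[:2]])
print(telemetry.current_t(), telemetry.current_tool_rot(), r.nose_length)
E
```

```text
pics
top {'fx': 502.1471, 'fy': 502.1471, 'cx': 320.3292, 'cy': 195.1532, 'position': [0.3149, 0.0253, 1.3766], 'orientation': [0.0576, -0.7005, 0.708, -0.0681]}
tin [([0.521, 0.073, 0.0], 0.74), ([0.453, 0.466, -0.0], 0.52)]
tin_home [([0.516, 0.073, 0.0], 0.87)]
sheet [([0.45, -0.283, -0.004], 0.58), ([0.479, 0.272, -0.0], 0.43)]
press [([0.681, 0.035, -0.003], 0.58), ([0.456, 0.466, -0.0], 0.16)]
bar_mid [([0.496, -0.451, 0.001], 0.74), ([0.588, 0.058, 0.047], 0.65)]
tray [([0.478, 0.27, 0.003], 0.55)]
glue_black [([0.661, -0.377, -0.001], 0.56)]
glue_yellow [([0.651, 0.361, -0.001], 0.89)]
block [([0.37, 0.118, 0.004], 0.6)]
brush [([0.367, -0.047, 0.001], 0.58)]
muffs [([0.456, 0.465, 0.001], 0.65), ([0.481, 0.294, 0.006], 0.26)]
brass [([0.495, -0.446, 0.005], 0.93)]
side {'fx': 394.657, 'fy': 394.657, 'cx': 319.4627, 'cy': 201.9049, 'position': [0.1083, 0.7811, 1.0371], 'orientation': [0.0913, -0.2312, 0.9046, -0.3462]}
tin [([0.524, 0.073, 0.001], 0.66), ([0.673, 0.04, 0.001], 0.39)]
tin_home [([0.521, 0.075, -0.001], 0.6), ([0.68, 0.041, -0.001], 0.44)]
sheet [([0.456, -0.285, 0.003], 0.63), ([0.476, 0.269, -0.001], 0.62)]
press [([0.678, 0.04, 0.002], 0.8)]
bar_mid [([0.592, 0.055, 0.05], 0.62)]
tray [([0.48, 0.271, 0.002], 0.68)]
glue_black [([0.656, -0.383, -0.001], 0.87)]
glue_yellow [([0.646, 0.362, -0.001], 0.93), ([0.479, 0.296, 0.006], 0.65)]
block [([0.372, 0.115, 0.0], 0.69), ([0.458, 0.466, -0.002], 0.63)]
brush [([0.366, -0.049, 0.001], 0.98)]
muffs []
brass [([0.493, -0.452, -0.004], 0.81), ([0.462, 0.466, -0.002], 0.6)]
1.3 [5.26384944e-05 9.86596559e-01 1.63178512e-01 5.94457321e-07] 0.025
```

View pics/top0.png

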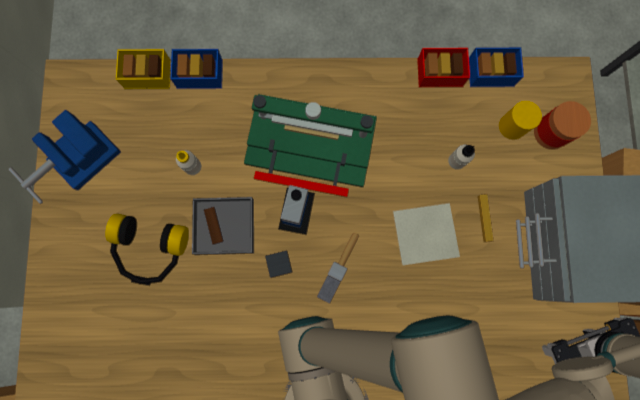

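View pics/side0.png

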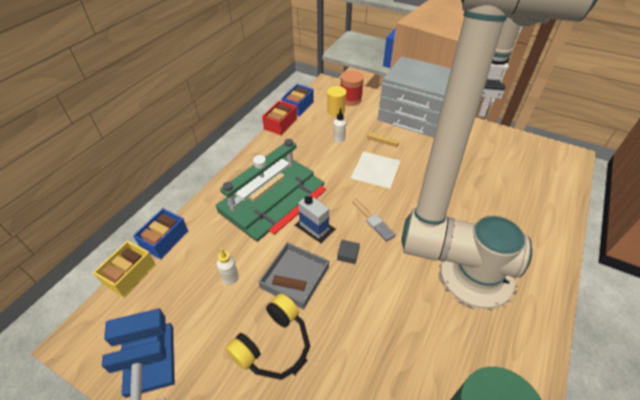

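Top view: the tin is at about (296,208) on the mat. The bar runs from (254,176) to (348,192), and the sheet is at (427,234) on the right. Next I fit the bar and sheet, then take a wrist view above the mat.

```bash
cat > h.py <<'E'
import numpy as np, cv2
from scipy.spatial.transform import Rotation as R
from plant import r, gripper_to, inverse_kinematics, vision, models, telemetry
def q(yaw):  # tool down, tool x along yaw in the world (tool y closes across it)
    x,y,z,w=(R.from_euler('z',yaw)*R.from_euler('x',np.pi)).as_quat(); return [w,x,y,z]
def unproj(px,k,z):
    px=np.atleast_2d(px).astype(float); w,x,y,zz=k["orientation"]
    d=np.c_[(px[:,0]-k["cx"])/k["fx"],(px[:,1]-k["cy"])/k["fy"],np.ones(len(px))]@R.from_quat([x,y,zz,w]).as_matrix().T
    p=np.array(k["position"]); return (p+d*((z-p[2])/d[:,2])[:,None])[:,:2]
def rect(mask,k,z):
    n,l,s,_=cv2.connectedComponentsWithStats(mask.astype(np.uint8)); i=1+np.argmax(s[1:,4])
    v,u=np.nonzero(l==i); w=unproj(np.c_[u,v],k,z)
    (c,s,a)=cv2.minAreaRect((w*1000).astype(np.float32)); a=(a if s[0]>=s[1] else a+90)
    return np.round(np.array(c)/1000,4),np.round(s,1),round((a+90)%180-90,2)   # long-axis angle, deg
E
python3 - <<'E'
from h import *
im=vision.snapshot("top").astype(int); k=vision.get_calibration("top")
red=(im[...,0]>150)&(im[...,1]<60)&(im[...,2]<60); red[:, 400:]=0
print("bar",rect(red,k,.046))
for t,z in(("sheet",0.001),("tin",.11),("tin_home",.002)):
    for d in models.regions_of(t,"top")[:1]: print(t,rect(d["pixels"],k,z),d["score"])
for yaw in (-.2,np.pi-.2):
  print(yaw,[inverse_kinematics(p,q(yaw)) for p in ([.42,.08,.4],[.52,.073,.1],[.45,-.284,.1],[.52,.073,.25])])
E
```

```text
bar (array([0.5881, 0.0573]), array([254.6,  18.7]), 78.39)
sheet (array([ 0.452 , -0.2859]), array([154.4, 164.4]), -82.02) 0.73
tin (array([0.515 , 0.0705]), array([ 55.2, 101.7]), -13.84) 0.77
tin_home (array([0.6451, 0.0441]), array([360. , 382.3]), -9.24) 0.97
-0.2 [array([ 2.51803735e-02, -5.60112199e-03,  1.43665057e+00, -4.44089210e-16,
        1.71054320e+00,  1.79597670e+00]), array([ 6.91977113e-03,  3.10790301e-01,  1.80817914e+00, -4.44089210e-16,
        1.02262321e+00,  1.77771610e+00]), array([-6.93775068e-01,  3.20124695e-01,  1.79329635e+00, -4.44089210e-16,
        1.02817160e+00,  1.07702126e+00]), array([ 6.91977113e-03,  1.89692400e-01,  1.57366175e+00, -4.44089210e-16,
        1.37823851e+00,  1.77771610e+00])]
2.941592653589793 [array([ 0.02518037, -0.00560112,  1.43665057,  0.        ,  1.7105432 ,
       -1.34561595]), array([ 0.00691977,  0.3107903 ,  1.80817914,  0.        ,  1.02262321,
       -1.36387656]), array([-0.69377507,  0.3201247 ,  1.79329635,  0.        ,  1.0281716 ,
       -2.06457139]), array([ 0.00691977,  0.1896924 ,  1.57366175,  0.        ,  1.37823851,
       -1.36387656])]
```

```bash
python3 - <<'E'
from h import *
gripper_to(.09)
r.move_to([.46,.08,.40],q(-.2026)); 
k=vision.get_calibration("wrist"); im=vision.snapshot("wrist"); cv2.imwrite("pics/w0.png",im[:,:,::-1])
print({a:np.round(b,4).tolist() for a,b in k.items()}, telemetry.current_t())
for t in("tin","tin_home","bar_mid"):
    print(t,[(np.round(d["at"],3).tolist(),round(d["score"],2)) for d in models.mark_of(t,"wrist")[:2]])
im=im.astype(int); red=(im[...,0]>130)&(im[...,1]<60)&(im[...,2]<60); print("bar",rect(red,k,.046))
d=models.regions_of("tin","wrist")
if d: print("tin",rect(d[0]["pixels"],k,.11),d[0]["score"])
E
```

```text
{'fx': 305.0842, 'fy': 305.0842, 'cx': 313.8543, 'cy': 198.9513, 'position': [0.5369, 0.0639, 0.5548], 'orientation': [-0.085, -0.6259, 0.7682, 0.1047]} 4.35
tin [([0.525, 0.075, 0.006], 0.74), ([0.59, 0.055, 0.042], 0.18)]
tin_home [([0.496, -0.447, -0.002], 0.52)]
bar_mid [([0.588, 0.058, 0.044], 0.56), ([0.483, 0.299, -0.0], 0.17)]
bar (array([0.5898, 0.0574]), array([257.6,  20.4]), 78.33)
tin (array([0.5239, 0.0742]), array([51.1, 89.9]), -15.0) 0.93
```

View pics/w0.png

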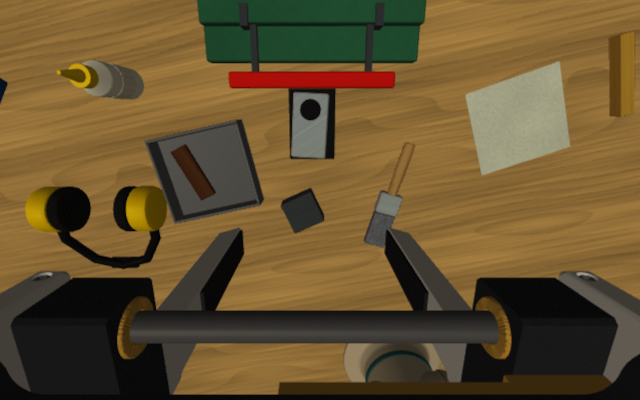

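Wrist view: the tin, cap up, is at (311,124) on the mat, the bar is at (311,79), and the sheet at (518,118) is clear. The tin measures 51x90 mm, which matches the given size. Grasp it and move it.

```bash
python3 - <<'E'
from h import *
T=np.array([.5239,.0742]); y=np.radians(-15)
gripper_to(.094)
r.move_to([*T,.19],q(y)); print(r.move_l([*T,.104],vel=.1,guard=5))
gripper_to(.03,f_grip=25); print("open",telemetry.current_opening(),telemetry.current_finger_force())
r.move_l([*T,.20],vel=.12); print("open",telemetry.current_opening(),telemetry.current_wrist_force())
S=np.array([.452,-.286])
r.move_l([*S,.20],rot=q(-.35),vel=.2); r.move_l([*S,.115],vel=.1)
print(r.move_l([*S,.098],vel=.02,guard=3),telemetry.current_ee_pos(),telemetry.current_wrist_force())
gripper_to(.09); r.hold(.2)
p=telemetry.current_ee_pos(); r.move_l([*p[:2],.22],vel=.15)
k=vision.get_calibration("wrist"); im=vision.snapshot("wrist"); cv2.imwrite("pics/w1.png",im[:,:,::-1])
d=models.regions_of("tin","wrist")
if d: print("tin",rect(d[0]["pixels"],k,.11),d[0]["score"])
print(telemetry.current_t())
# look at mat & bar
r.move_to([.46,.08,.30],q(-.2033))
k=vision.get_calibration("wrist"); im=vision.snapshot("wrist"); cv2.imwrite("pics/w2.png",im[:,:,::-1]); np.savez("w2.npz",im=im,**k)
im=im.astype(int); red=(im[...,0]>100)&(im[...,1]<60)&(im[...,2]<60); print("bar",rect(red,k,.046))
dark=im.max(2)<45; 
n,l,s,c=cv2.connectedComponentsWithStats(dark.astype(np.uint8))
for i in range(1,n):
    if s[i,4]>800: print(s[i],rect(l==i,k,.002))
print(telemetry.current_t())
E
```

```text
False
open 0.05006865550136434 24.938716292381287
open 0.04988389425528078 [-0.79898533  0.71284188 -3.33732693]
True [ 0.45176339 -0.2863689   0.10170076] [ 0.06890849 -0.22293072  3.47050005]
tin (array([ 0.4565, -0.2874]), array([49.1, 98.3]), -20.05) 0.73
14.1083
bar (array([0.5892, 0.0569]), array([258.1,  24.3]), 78.3)
[ 172    0  277   60 1513] (array([0.644 , 0.0467]), array([359.9,  70.8]), 78.3)
[ 283   83   57   85 4574] (array([0.5212, 0.0711]), array([ 78.7, 118. ]), -11.63)
[ 109  148  136   96 1840] (array([0.4739, 0.2878]), array([152.5, 164. ]), -88.94)
[   0  203   45   75 2450] (array([0.4408, 0.5611]), array([ 67.4, 130.1]), -27.07)
[    0   230   640   170 36377] (array([0.1957, 0.1238]), array([1202.5,  339.6]), 78.31)
15.5583
```

View pics/w1.png

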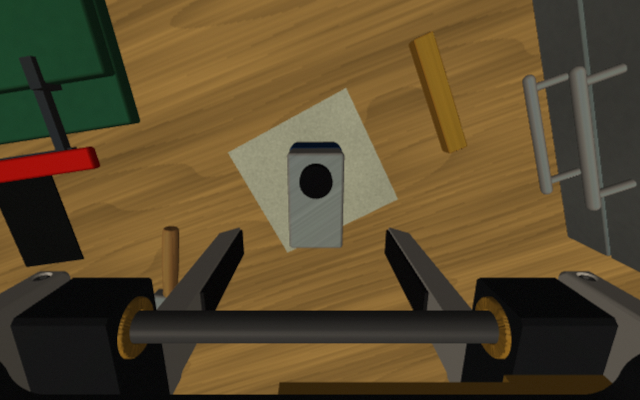

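View pics/w2.png

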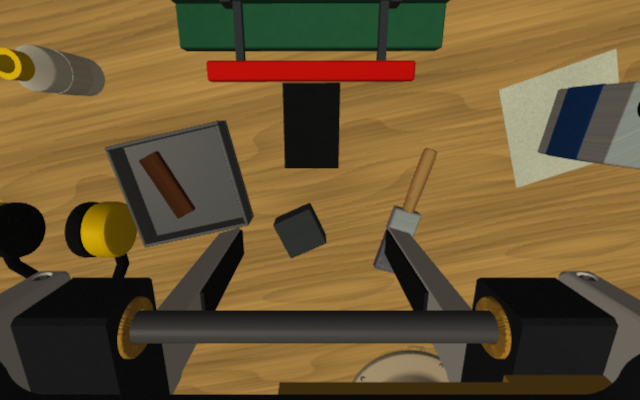

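The tin stands on the sheet with its base centred. The mat is at (311,125) in w2, measuring (0.5212, 0.0711) with yaw -11.63°, and its offset to the bar fits the stated 70 mm. Now press the bar.

```bash
python3 - <<'E'
from h import *
B=np.array([.5893,.057]); y=-.203; u=np.array([np.cos(y),np.sin(y)])
gripper_to(0.0)
r.move_to([*B,.12],q(y)); 
print(r.move_l([*B,.066],vel=.06,guard=4),telemetry.current_ee_pos(),telemetry.current_wrist_force())
P=B-.001*u
for z in (.064,.059):
    r.move_l([*P,z],vel=.03); print(z,telemetry.current_ee_pos()[2],telemetry.current_wrist_force(),telemetry.current_torque())
f0=telemetry.current_wrist_force()[2]
print(r.move_l([*P,.045],vel=.015,guard=14),telemetry.current_ee_pos(),telemetry.current_wrist_force(),telemetry.current_torque())
r.hold(.2); print(telemetry.current_wrist_force())
p=telemetry.current_ee_pos(); r.move_l([*p[:2],.14],vel=.1)
c="wrist"; r.move_to([.46,.08,.30],q(y)); k=vision.get_calibration(c); im=vision.snapshot(c); cv2.imwrite("pics/w3.png",im[:,:,::-1])
im=im.astype(int); red=(im[...,0]>100)&(im[...,1]<60)&(im[...,2]<60); print("bar at .031",rect(red,k,.031),"at .046",rect(red,k,.046))
print([np.round(d["at"],4) for d in models.mark_of("bar_mid",c)[:1]],telemetry.current_t())
E
```

```text
True [0.58819349 0.0570386  0.06982419] [-0.0332669   0.53689197  0.4120025 ]
0.064 0.06423054916686458 [-2.11592671 -0.65165623  4.55532139] [-0.01296472  0.35240831  0.024627  ]
0.059 0.05926361105969888 [-2.88774211 -0.21728228  5.7892085 ] [0.03528548 0.45477468 0.0320621 ]
True [0.58751886 0.05717076 0.05659864] [-1.09067742 -0.67167132  7.62835486] [0.04766846 0.20292661 0.04656708]
[-1.63467008 -0.48506963  7.13141764]
bar at .031 (array([0.5895, 0.0569]), array([258.1,  22.8]), 78.36) at .046 (array([0.5877, 0.0572]), array([249.,  22.]), 78.36)
[array([0.5877, 0.0554, 0.0287])] 21.8667
```

The bar is down about 14.4 mm by contact. The length at z=.031 matches the earlier 258 mm, so this is close to the stop. I'll press once more, harder, to be sure it is fully down.

```bash
python3 - <<'E'
from h import *
B=np.array([.5883,.057]); y=-.203
r.move_to([*B,.09],q(y)); r.move_l([*B,.060],vel=.08,guard=20)
g=False
for z in np.arange(.0575,.0515,-.0005):
    g=r.move_l([*B,z],vel=.02,guard=20); r.hold(.05); f=telemetry.current_wrist_force()
    print(round(z,4),g,round(telemetry.current_ee_pos()[2],4),np.round(f,1))
    if g or f[2]>22: break
p=telemetry.current_ee_pos(); r.move_l([*p[:2],.14],vel=.1)
c="wrist"; r.move_to([.46,.08,.30],q(y)); k=vision.get_calibration(c); im=vision.snapshot(c); cv2.imwrite("pics/w4.png",im[:,:,::-1])
im=im.astype(int); red=(im[...,0]>100)&(im[...,1]<60)&(im[...,2]<60); print("bar at .031",rect(red,k,.031))
print(telemetry.current_t())
E
```

```text
0.0575 False 0.0577 [-0.2 -0.3  1.3]
0.057 False 0.0572 [0.6 0.4 1.1]
0.0565 False 0.057 [ 0.  -0.3  4. ]
0.056 False 0.0568 [-0.6  0.5  6.8]
0.0555 False 0.0567 [-2.1 -0.4 10.5]
0.055 False 0.0566 [-2.   0.3 11.4]
0.0545 False 0.0565 [-2.5 -0.  14.1]
0.054 False 0.0564 [-3.8 -1.  16.2]
0.0535 False 0.0563 [-5.3 -0.  19. ]
0.053 False 0.0563 [-5.1  0.3 20.8]
0.0525 False 0.0562 [-5.3  0.3 23.9]
bar at .031 (array([0.5895, 0.057 ]), array([258.2,  22.8]), 78.36)
28.6083
```

The force rises steeply at constant height, so the bar is hard on its stop. Now put the tin back.

```bash
python3 - <<'E'
from h import *
S=np.array([.4518,-.2864]); M=np.array([.5212,.0711]); y=-.203; u=lambda a:np.array([np.cos(a),np.sin(a)])
gripper_to(.094)
r.move_to([*(S-.077*u(-.35)),.30],q(-.35))
k=vision.get_calibration("wrist"); vision.snapshot("wrist"); d=models.regions_of("tin","wrist")
c,s,a=rect(d[0]["pixels"],k,.11); print("tin",c,s,a)
off=(c-S)@u(-.35)
if abs(s[1]-90)>4 and abs(s[0]-90)>4: off=0
off=float(np.clip(off,-.006,.006)); print("off",off, "lat",(c-S)@u(-.35+np.pi/2))
G=S+off*u(-.35)
r.move_l([*G,.19],vel=.2); print(r.move_l([*G,.103],vel=.1,guard=5))
gripper_to(.03,f_grip=25); print(telemetry.current_opening())
r.move_l([*G,.20],vel=.12); r.move_l([*M,.20],rot=q(y),vel=.2); r.move_l([*M,.118],vel=.1)
print(r.move_l([*M,.099],vel=.02,guard=3),telemetry.current_ee_pos(),telemetry.current_wrist_force())
gripper_to(.09); r.hold(.2)
p=telemetry.current_ee_pos(); r.move_l([*p[:2],.20],vel=.12)
r.move_to([*(M-.077*u(y)),.34],q(y))
k=vision.get_calibration("wrist"); im=vision.snapshot("wrist"); cv2.imwrite("pics/w5.png",im[:,:,::-1])
print("tin",rect(models.regions_of("tin","wrist")[0]["pixels"],k,.11))
im=im.astype(int); red=(im[...,0]>100)&(im[...,1]<60)&(im[...,2]<60); print("bar",rect(red,k,.031))
print(telemetry.current_t())
E
```

```text
tin [ 0.4523 -0.2857] [50.6 88.3] -20.0
off 0.00022965789120488132 lat 0.0008290098027208709
False
0.0496025297805552
True [0.52103731 0.07089113 0.10485967] [-0.80256873 -0.62650919  4.32061928]
tin (array([0.5219, 0.0717]), array([49.9, 89.9]), -11.63)
bar (array([0.5886, 0.057 ]), array([258.4,  23.3]), 78.36)
41.35
```

View pics/w5.png

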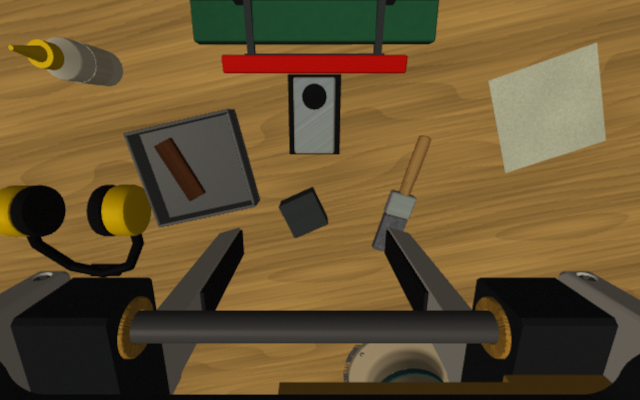

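The tin at (314,114) is square and centred on the mat, at -11.63° like the mat and within 1 mm. The bar is still down and level, and the other things look undisturbed.

```bash
python3 -c "
from plant import r; print(r.sign_off())"
```

```text
the job is handed in; nothing more can be done
None
```

The job is handed in: the tin stood on the sheet while the release bar was pressed fully down near its middle, and it is now back upright, centred and square on its mat, after about 41 s of the 72 s.

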